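# Take the long spatula out of the half-opening utensil drawer

### The arm

A 6-joint arm with a two-finger parallel gripper is mounted at the origin on the work surface. World frame = base frame: x ahead of the robot, y to its left, z up, the work surface at z = 0. Lengths are in m, angles in degrees, forces in N, time in s.
With the tool pointing down it reaches from about 0.3 to 0.875 m from the base axis. Payload 4.2 kg.
Tool frame: the origin (TCP) lies midway between the tips of the shut fingers; the grasp point (between the pads) lies 19 mm behind it; z points along the fingers, y is the line along which they close (so a half turn about z gives the same grasp; the last joint's range is limited). The gripper opens to 85 mm and grips with 20 to 120 N. Pads are 22 mm wide; open, the fingers measure 114 mm over their backs; the gripper's body (76 mm by 85 mm) begins 54 mm behind the grasp point. The pads swing forward as they close: fully open they stand 13 mm farther back than shut.
Start: joints at [70.474, 18.312, 89.639, -0, 72.044, -1.146], TCP at [0.181, 0.546, 0.231] pointing down, gripper open.
Joint ranges: [-177.97, 177.97], [-48.28, 115.42], [12.27, 149.76], [-77.06, 257.06], [2.81, 150.46], [-146.56, 146.56]. Speed limits (degrees/s): [147.25, 147.25, 180, 180, 180, 180].

### API

Orientations are given as [roll, pitch, yaw] about the fixed x, y, z axes, in that order (R = Rz(yaw) Ry(pitch) Rx(roll)).
In Python, from plant import sensors, get_image, arm gives the robot as it stands.
- The arm moves only by the tool servo_tool, never from a script. Its argument "steps" is a list of rows, each a list of 2 entries, a list of its own where there are three numbers: the shift along the tool's x, y, z in mm, then the turn about the tool's z in rad. A call has exactly 10 rows; each row shifts and turns the commanded pose from where the row before left it, along the tool's axes as they then stand; what a row does not reach is not made up. A row lasts 1/10 s, in which the tool goes at most 50 mm and 8.59 degrees, less where a joint would pass 70% of its speed; a pose out of reach is approached as far as the arm can. A call is refused whole if a number of a shift passes 50 or a number of a turn 0.15, either way. A call with a gripper value outside its range is refused whole. "hand" is the opening, from 0 (shut) to 1 (fully open), set as the call begins (left out, the last holds). The fingers move at their own pace and stop on an object; "force" is the grip in N (left out, the last holds). Time passes only in rows, so rows that do not move let the fingers close, or fill a call up. It gives the time, the measured TCP pose, the force, the opening and the grip force at its end, in the units of the state.
- sensors.read_state(): the state, without advancing time (a new reading comes with each control period).
- get_image(name): name is "scene" or "top" or "wrist"; returns a dict with "pixels" (480x640x3 uint8, blue, green, red), "fx", "fy", "cx", "cy" (pixels), "D" ([k1, k2, p1, p2, k3] as OpenCV has them; the pictures are not rectified), "view" (4x4, takes a point from world to camera coordinates). Camera axes: x right, y down, z forward; pixel columns grow to the right and rows downward; lengths in m; the calibration is good to about 2 mm. A picture is of the moment at which its call begins. There is no depth.
- arm.sign_off(): hands the job in; it is judged then, once.
The state is a dict: "time": time; "joints": joint angles; "qvel": joint speeds; "effort": joint torques, N m; "position": TCP position; "eef_rot": TCP orientation; "wrist_force": force on the tool from outside, world axes, zero at the start; "torque": the same for the moment, N m; "opening": finger opening in m; "gripper_force": force on a finger pad.
Only numpy, scipy, OpenCV 4.12 (cv2) and the standard library are available. Lean on these libraries where they do the work, as an engineer would, in place of code of your own. Each camera call takes 0.05 s, during which the arm holds its last target. There are 200 camera calls.

### The job

Pull the drawer of the white utensil unit open by its bar handle as far as it goes. It stops well short of fully open, so take the long wooden spatula out handle end first, tilted through the gap between the drawer front and the unit's top, without lifting out the short spreader or disturbing the mug and the jar. Finish while still holding the spatula still in the gripper, all of it a hand's breadth or more above the unit's top and touching nothing else, with the drawer left open.

Things in the scene. Friction and masses are not known exactly. Their poses are not given: they have to be found in the camera images.
- unit: White one-drawer utensil unit fixed on the counter, its drawer front facing roughly the robot's right: 360 deep (x), 246 wide (y), 130 high. Origin: on the counter, under the middle of the carcass's front edge (drawer front excluded); x runs from the front into the unit, z up. Its top panel spans 115 to 130 above the counter and starts at x = 0, bare on top.
- drawer (a joint): Drawer travel along the unit's -x, m: 0 shut, 0.14 at its hard stop. 2.5 N friction, light damping; stays put. Front panel 16 thick, inner face at unit x = -travel, top edge 100 above the counter. Inside 200 wide, 327 long; floor 30, side walls' top 75 above the counter. Fully open, the gap from the front panel's inner face to the unit's top panel is 140 long.
- drawer_handle (a point): Middle of the drawer's steel bar handle: a round bar 10 thick and 110 long along the unit's y, 92 above the counter; centre 40 in front of the drawer front's outer face (35 free between them), so at unit x = -56 mm when shut. It moves with the drawer.
- spatula: Wooden spatula, 270 long, about 80 g, lying flat in the drawer, handle towards the drawer front, in the left or the right half. Origin: middle of its length, at its underside; x runs from handle to blade, y across, z up. Handle 20 wide and 12 thick from x = -135 to +45 mm, then a neck and a flat blade 54 wide and 7 thick to x = +135 mm.
- spatula_end (a point): End of the spatula's handle, x = -135 mm, mid thickness (6 mm above the underside).
- spatula_tip (a point): Far end of the spatula's blade, x = +135 mm, mid thickness.
- spreader: Short spreader, 145 long, dark wooden handle 18 wide and 13 thick, steel blade 26 wide, lying flat in the other half of the drawer; to be left in the drawer. Origin: 70 mm from its handle end, at its underside; x from handle to blade.
- mug: White mug, radius 40, 90 high, with a handle, standing on the counter behind the unit's back; leave alone. Origin: centre of its underside.
- jar: Glass jar with steel lid, radius 38, 120 high, standing on the counter beside the unit on the side away from the robot; leave alone. Origin: centre of its underside.

How it is judged (in metres and radians):
On the way, in this order (a step that is already met when the one before it is completed fails the run):
1. the drawer is pulled open to its stop (at least 125 of 140 mm) (value of joint drawer above 0.125 m), for 0.2 s.
2. the spatula is tilted through the gap: handle end above the unit's top while the blade's end is still under it (height (world z) of spatula_end above 0.135 m and height (world z) of spatula_tip below 0.115 m and x of spatula_tip in the frame of unit above 0 m and contact force between the fingers and spatula above 0.3 N), for 0.05 s.
At the end, for the whole second after the job is handed in: The spatula is held in the gripper, still (under 30 mm/s), both its ends more than 50 mm above the unit's top (180 mm above the counter), touching neither unit, drawer, mug nor jar; the drawer is at least 110 mm open, the spreader still lies in it, mug and jar are within 30 mm of where they stood (height (world z) of each of spatula_end, spatula_tip above 0.18 m and contact force between the fingers and spatula above 1 N and contact force between spatula and unit below 0.05 N and contact force between spatula and mug below 0.05 N and contact force between spatula and jar below 0.05 N and linear speed of spatula below 0.03 m/s and value of joint drawer above 0.11 m and z of spreader in the frame of unit below 0.06 m and distance of each of mug, jar from where it was at the start of the episode below 0.03 m); the arm keeps its last pose, push and grip.
It fails at once if the spreader is lifted out of the drawer (z of spreader in the frame of unit above 0.1 m).
It fails at once if the mug or the jar is disturbed (moved 30 mm or tipped) (distance of any of mug, jar from where it was at the start of the episode above 0.03 m or angle between any of mug, jar's own z axis and vertical above 0.4 rad).
It also fails if it takes over 64 s, if anything falls off the work surface, if the arm or the gripper's body presses on something with over 40 N, if the wrist force passes 120 N, or if a joint passes its speed limit or range.

## Working session

There is one attempt and no reset: what is moved stays moved. The work goes in short steps, Python scripts to look and compute and a tool call to move; the robot and the scene stay as the last step left them, time stands still between calls to the robot, and variables do not carry over. Pictures are saved under pics/ and viewed, at most 10 in all, crops included, and the job is handed in when it is done.

Besides the shell and the picture viewer there is one more tool, called as name(argument=value, ...) on one line, values as JSON. servo_tool: Moves the arm, as the interface text tells. Its arguments: {"type":"object","properties":{"steps":{"type":"array","items":{"type":"array"}},"hand":{"type":"number"},"force":{"type":"number"}},"required":["steps"]}

```bash
mkdir -p pics; ls; python3 - <<'E'
from plant import sensors,get_image
import cv2,numpy as np
for n in ["scene","top"]:
    im=get_image(n); cv2.imwrite(f"pics/{n}0.png",im["pixels"]); print(n,im["fx"],im["cx"],im["cy"],im["D"],np.round(im["view"],3).tolist())
s=sensors.read_state(); print({k:np.round(v,3).tolist() for k,v in s.items()})
E
```

```text
pics
scene 570.2362183286925 320.49778018375355 244.33087903006648 [-0.04821557  0.          0.          0.          0.        ] [[0.914, 0.405, 0.01, -0.655], [0.27, -0.591, -0.76, 0.034], [-0.302, 0.697, -0.65, 1.129], [0.0, 0.0, 0.0, 1.0]]
top 607.8422798183593 305.4066357286742 238.0836150931124 [-0.20254422  0.          0.          0.          0.        ] [[0.03, -0.999, 0.02, 0.19], [-0.998, -0.031, -0.052, 0.608], [0.052, -0.018, -0.998, 1.286], [0.0, 0.0, 0.0, 1.0]]
{'time': 0.1, 'joints': [70.474, 18.348, 89.697, 0.0, 72.043, -1.147], 'qvel': [0.0, -0.014, -0.133, -0.034, 0.027, 0.009], 'effort': [-0.002, -41.642, -23.471, -0.0, 0.005, 0.0], 'position': [0.181, 0.545, 0.231], 'eef_rot': [-179.911, -0.002, 161.621], 'wrist_force': [0.838, -0.226, -0.363], 'torque': [0.03, -0.016, 0.014], 'gripper_force': 0.0, 'opening': 0.085}
```

View pics/scene0.png

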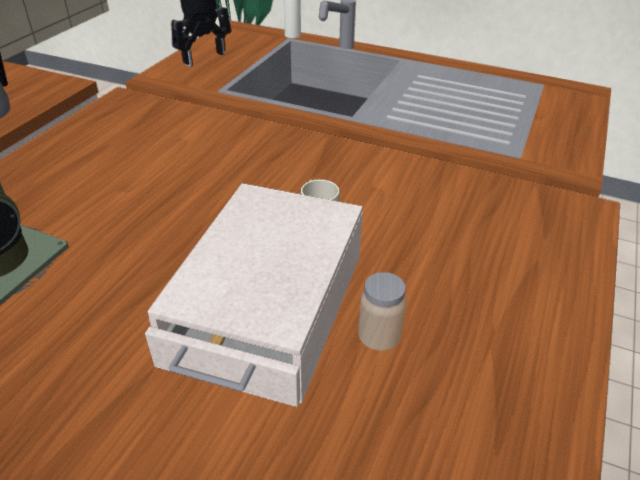

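View pics/top0.png

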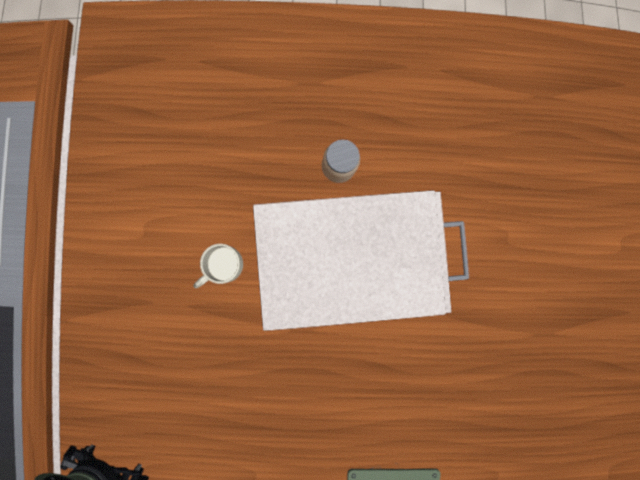

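The scene view shows the unit with light wood at about (217,340) and dark wood at about (175,328) under the top panel. In the top view, the top panel spans (254,206), (440,191), (450,313) and (264,329). The handle bar runs from (462,223) to (467,278), the mug is at (221,264) and the jar at (343,158).

```bash
cat > h.py <<'E'
import numpy as np,cv2
from plant import sensors,get_image
def ray(im,px,z):
    K=np.array([[im["fx"],0,im["cx"]],[0,im["fy"],im["cy"]],[0,0,1]])
    u=cv2.undistortPoints(np.array(px,float).reshape(-1,1,2),K,np.array(im["D"],float)).reshape(-1,2)
    V=np.array(im["view"]);R,t=V[:3,:3],V[:3,3];c=-R.T@t
    d=np.c_[u,np.ones(len(u))]@R
    z=np.broadcast_to(z,(len(u),))
    return c+d*((z-c[2])/d[:,2])[:,None]
def proj(im,P):
    K=np.array([[im["fx"],0,im["cx"]],[0,im["fy"],im["cy"]],[0,0,1]])
    V=np.array(im["view"])
    return cv2.projectPoints(np.array(P,float).reshape(-1,1,3),cv2.Rodrigues(V[:3,:3])[0],V[:3,3],K,np.array(im["D"],float))[0].reshape(-1,2)
E
python3 - <<'E'
from h import *
im=get_image("top");p=im["pixels"];hsv=cv2.cvtColor(p,cv2.COLOR_BGR2HSV)
m=((hsv[...,1]<40)&(hsv[...,2]>150)).astype(np.uint8)*255
m[:, :248]=0; m[:185]=0;m[340:]=0; m[:,500:]=0
m=cv2.morphologyEx(m,cv2.MORPH_OPEN,np.ones((9,9)))
c=max(cv2.findContours(m,cv2.RETR_EXTERNAL,cv2.CHAIN_APPROX_NONE)[0],key=cv2.contourArea).reshape(-1,2)
print(c.min(0),c.max(0))
P=ray(im,c,0.13)[:,:2]
r=cv2.minAreaRect((P*1000).astype(np.float32)); print(r); b=cv2.boxPoints(r); print(b)
# edges incl. half-pixel, handle
g=cv2.cvtColor(p,cv2.COLOR_BGR2GRAY)
h=((hsv[...,1]<110)).astype(np.uint8)*255; h[:,:455]=0; h[:, 480:]=0; h[:215]=0;h[290:]=0
ys,xs=np.nonzero(h)
bar=[(np.median(xs[ys==y]),y) for y in range(228,276,4)]
print(bar[::4],ys.min(),ys.max()); Hb=ray(im,bar,0.092); print(Hb[0],Hb[-1]); print(ray(im,[(465,(ys.min()+ys.max())/2)],0.092))
d=Hb[-1]-Hb[0];print("bar dir",np.degrees(np.arctan2(d[1],d[0])))
print("mug",ray(im,[(221,264)],.09),"jar",ray(im,[(343,156)],.12))
E
```

```text
[254 191] [449 329]
((557.4408569335938, 116.81905364990234), (245.0989532470703, 370.27740478515625), 6.406434059143066)
[[414.99875  287.1275  ]
 [456.31454  -80.83767 ]
 [699.88293  -53.489395]
 [658.56714  314.47577 ]]
[(np.float64(462.0), 228), (np.float64(463.0), 244), (np.float64(465.0), 260)] 221 280
[ 0.62846502 -0.11111365  0.092     ] [ 0.53852529 -0.12123055  0.092     ]
[[ 0.58248238 -0.11822227  0.092     ]]
bar dir -173.58203824457016
mug [[0.54060187 0.37759684 0.09      ]] jar [[0.76219599 0.13995701 0.12      ]]
```

servo_tool(steps=[[[-30, -25, 0], 0], [[-30, -25, 0], 0], [[-30, -25, 0], 0], [[-30, -25, 0], 0], [[-30, -25, 0], 0], [[-30, -25, 0], 0], [[-30, -25, 0], 0], [[-30, -25, 0], 0], [[-30, -25, 0], 0], [[-30, -25, 0], 0]], hand=0.35)

```text
time: 1.15
position: [0.3876, 0.2123, 0.2312]
eef_rot: [180.0, -0.0, 161.6]
wrist_force: [-0.1, -0.4, -0.7]
opening: 0.0298
gripper_force: 0.0
```

servo_tool(steps=[[[-30, -25, 0], 0], [[-30, -25, 0], 0], [[-30, -25, 0], 0], [[-30, -25, 0], 0], [[-30, -25, 0], 0], [[-30, -25, 0], 0], [[-30, -25, 0], 0], [[-30, -25, 0], 0], [[-30, -25, 0], 0], [[0, 0, 0], 0]])

```text
time: 2.15
position: [0.5744, -0.0885, 0.2304]
eef_rot: [-179.9, 0.1, 161.4]
wrist_force: [-0.6, 1.2, 0.4]
opening: 0.0299
gripper_force: 0.0
```

servo_tool(steps=[[[0, 0, 0], -0.1], [[0, 0, 0], -0.1], [[0, 0, 0], -0.1], [[0, 0, 0], -0.1], [[0, 0, 0], -0.033], [[0, 0, 0], 0], [[0, 0, 0], 0], [[0, 0, 0], 0], [[0, 0, 0], 0], [[0, 0, 0], 0]])

```text
time: 3.15
position: [0.5724, -0.0848, 0.2313]
eef_rot: [180.0, -0.0, -173.6]
wrist_force: [0.7, 0.1, 1.0]
opening: 0.0298
gripper_force: 0.0
```

servo_tool(steps=[[[-8, -32, 0], 0], [[0, 0, 25], 0], [[0, 0, 25], 0], [[0, 0, 25], 0], [[0, 0, 15], 0], [[0, 0, 15], 0], [[0, 0, 15], 0], [[0, 0, 15], 0], [[0, 0, 15], 0], [[0, 0, 0], 0]])

```text
time: 4.15
position: [0.5825, -0.1155, 0.0793]
eef_rot: [179.9, -0.2, -173.6]
wrist_force: [-0.8, 0.4, 0.4]
opening: 0.0301
gripper_force: 0.0
```

servo_tool(steps=[[[0, 0, 5], 0], [[0, 0, 0], 0], [[0, 0, 0], 0], [[0, 0, 0], 0], [[0, 0, 0], 0], [[0, 0, 0], 0], [[0, 0, 0], 0], [[0, 0, 0], 0], [[0, 0, 0], 0], [[0, 0, 0], 0]], hand=0, force=30)

```text
time: 5.15
position: [0.5844, -0.1156, 0.0764]
eef_rot: [180.0, 0.1, -173.6]
wrist_force: [4.8, 2.5, -6.1]
opening: 0.0089
gripper_force: 29.1
```

servo_tool(steps=[[[0, -5, 0], 0], [[0, -12, 0], 0], [[0, -15, 0], 0], [[0, -15, 0], 0], [[0, -15, 0], 0], [[0, -15, 0], 0], [[0, -15, 0], 0], [[0, -15, 0], 0], [[0, -15, 0], 0], [[0, -8, 0], 0]])

```text
time: 6.15
position: [0.5992, -0.2454, 0.0764]
eef_rot: [180.0, 0.1, -173.6]
wrist_force: [5.4, 3.2, -4.5]
opening: 0.0086
gripper_force: 29.5
```

servo_tool(steps=[[[0, -3, 0], 0], [[0, -3, 0], 0], [[0, -2, 0], 0], [[0, 0, 0], 0], [[0, 0, 0], 0], [[0, 0, 0], 0], [[0, 0, 0], 0], [[0, 0, 0], 0], [[0, 0, 0], 0], [[0, 0, 0], 0]])

```text
time: 7.15
position: [0.5997, -0.2499, 0.0764]
eef_rot: [179.7, 0.0, -173.6]
wrist_force: [5.1, 9.3, -2.2]
opening: 0.0085
gripper_force: 29.8
```

servo_tool(steps=[[[0, 0, 0], 0], [[0, 0, 0], 0], [[0, 0, 0], 0], [[0, 0, 0], 0], [[0, 0, -30], 0], [[0, 0, -40], 0], [[0, 0, -40], 0], [[0, 0, -40], 0], [[0, 0, -10], 0], [[0, 0, 0], 0]], hand=0.35)

```text
time: 8.15
position: [0.6, -0.2535, 0.2386]
eef_rot: [-179.9, 0.2, -173.6]
wrist_force: [0.5, -0.1, -0.2]
opening: 0.0299
gripper_force: 0.0
```

servo_tool(steps=[[[40, 0, 0], 0], [[40, 0, 0], 0], [[40, 0, 0], 0], [[40, 0, 0], 0], [[30, 0, 0], 0], [[0, 0, 0], 0], [[0, 0, 0], 0], [[0, 0, 0], 0], [[0, 0, 0], 0], [[0, 0, 0], 0]])

```text
time: 9.15
position: [0.4114, -0.274, 0.2358]
eef_rot: [180.0, -0.0, -173.5]
wrist_force: [-0.0, 0.2, 0.3]
opening: 0.0297
gripper_force: 0.0
```

```bash
python3 - <<'E'
from h import *
a=get_image("top")["pixels"];b=get_image("scene")["pixels"]
t=cv2.resize(a[170:370,400:640],None,fx=2.5,fy=2.5); s=cv2.resize(b[270:470,60:340],None,fx=2.5,fy=2.5)
cv2.imwrite("pics/t1.png",t);cv2.imwrite("pics/s1.png",s)
E
```

```text
(no output)
```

View pics/t1.png

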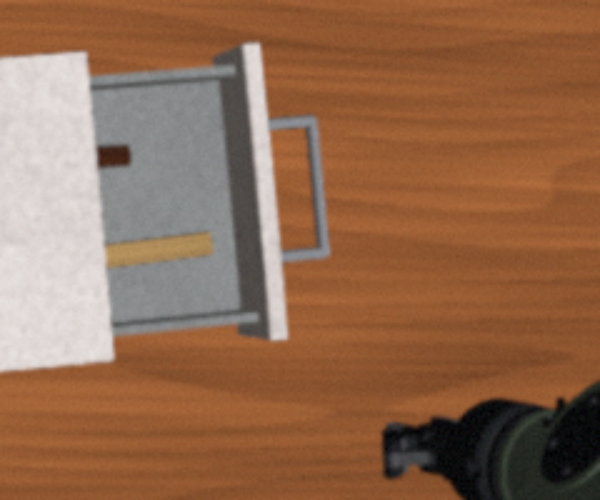

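View pics/s1.png

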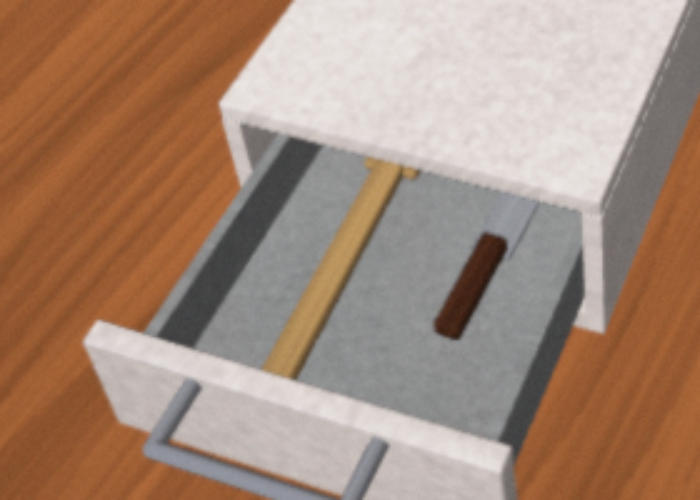

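The drawer is open. The spatula's light handle runs from its end at crop (212,244) to (106,256) in the top view, and the dark spreader handle is at (130,156). In the scene crop, the spatula lies to the left and the spreader to the right.

```bash
python3 - <<'E'
from h import *
im=get_image("top");hsv=cv2.cvtColor(im["pixels"],cv2.COLOR_BGR2HSV)
print(hsv[268,470],hsv[268,478])
m=((hsv[...,1]>70)&(hsv[...,0]>12)&(hsv[...,0]<35)&(hsv[...,2]>110)).astype(np.uint8)*255
M=np.zeros_like(m);M[250:285,440:495]=m[250:285,440:495]
c=max(cv2.findContours(M,cv2.RETR_EXTERNAL,cv2.CHAIN_APPROX_NONE)[0],key=cv2.contourArea).reshape(-1,2)
P=ray(im,c,0.042)[:,:2]*1000
r=cv2.minAreaRect(P.astype(np.float32));print(r);B=cv2.boxPoints(r);print(B)
O=np.array([577,-57]);ux=np.array([-.1116,.9938]);uy=np.array([-.9938,-.1116])
print("unit",np.c_[(B-O)@ux,(B-O)@uy])
q=ray(im,[(503.5,187.5),(514.5,305)],.1)[:,:2]*1000;print("front outer/top edge unit x",(q-O)@ux)
E
```

```text
[ 18 125 177] [ 18 123 174]
((544.0685424804688, -129.78965759277344), (19.459430694580078, 93.21612548828125), 8.422506332397461)
[[ 527.617    -85.10939]
 [ 541.27057 -177.32018]
 [ 560.5201  -174.46992]
 [ 546.8665   -82.25914]]
unit [[ -22.42396973   52.21382899]
 [-115.58678557   48.93564023]
 [-114.90245238   29.48738755]
 [ -21.73963654   32.76557631]]
front outer/top edge unit x [-154.68261395 -154.90861559]
```

servo_tool(steps=[[[0, 0, 0], 0.14], [[0, 0, 0], 0.14], [[0, 0, 0], 0.14], [[0, 0, 0], 0.14], [[0, 0, 0], 0.14], [[0, 0, 0], 0.14], [[0, 0, 0], 0.14], [[0, 0, 0], 0.14], [[0, 0, 0], 0.14], [[0, 0, 0], 0.14]], hand=0.5)

```text
time: 10.3
position: [0.4108, -0.2741, 0.2363]
eef_rot: [180.0, 0.0, 105.9]
wrist_force: [0.1, -0.5, 0.0]
opening: 0.043
gripper_force: 0.0
```

servo_tool(steps=[[[0, 0, 0], 0.136], [[0, 0, 0], 0], [[20, 30, 0], 0], [[22, 30, 0], 0], [[22, 30, 0], 0], [[22, 30, 0], 0], [[21, 32, 0], 0], [[0, 0, 0], 0], [[0, 0, 0], 0], [[0, 0, 0], 0]])

```text
time: 11.3
position: [0.5446, -0.1465, 0.2362]
eef_rot: [-180.0, 0.0, 98.5]
wrist_force: [0.1, -0.6, -0.0]
opening: 0.0425
gripper_force: 0.0
```

servo_tool(steps=[[[0, 2, 30], 0], [[0, 0, 30], 0], [[0, 0, 30], 0], [[0, 0, 30], 0], [[0, 0, 25], 0], [[0, 0, 20], 0], [[0, 0, 20], 0], [[0, 0, 12], 0], [[0, 0, 0], 0], [[0, 0, 0], 0]])

```text
time: 12.3
position: [0.5475, -0.1463, 0.0399]
eef_rot: [180.0, 0.0, 98.4]
wrist_force: [1.0, 0.3, -0.6]
opening: 0.0427
gripper_force: 0.0
```

```bash
python3 - <<'E'
from h import *
b=get_image("scene")["pixels"];w=get_image("wrist")["pixels"]
cv2.imwrite("pics/s2.png",np.hstack([cv2.resize(b[270:450,60:340],(400,300)),cv2.resize(w,(400,300))]))
E
```

```text
(no output)
```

View pics/s2.png

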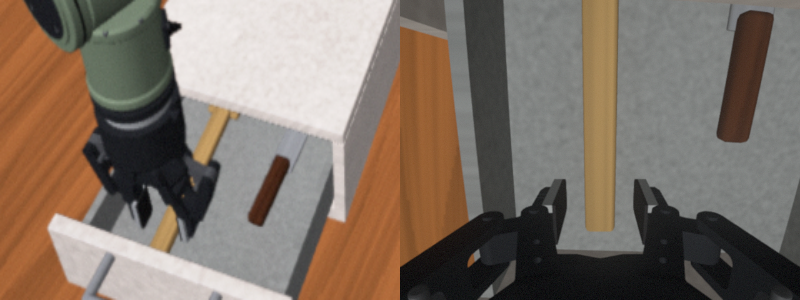

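The fingers straddle the spatula handle: the handle is at (600,120) in the wrist half, between the pads at (558,210) and (642,210), well clear of the spreader.

servo_tool(steps=[[[0, 0, 4], 0], [[0, 0, 3], 0], [[0, 0, 0], 0], [[0, 0, 0], 0], [[0, 0, 0], 0], [[0, 0, 0], 0], [[0, 0, 0], 0], [[0, 0, 0], 0], [[0, 0, 0], 0], [[0, 0, 0], 0]], hand=0, force=40)

```text
time: 13.4
position: [0.5478, -0.1459, 0.0341]
eef_rot: [179.9, 0.0, 98.4]
wrist_force: [-3.1, -0.3, 10.3]
opening: 0.0188
gripper_force: 39.3
```

servo_tool(steps=[[[0, 0, -5], 0], [[0, 0, -8], 0], [[0, 0, -8], 0], [[0, 0, -8], 0], [[0, 0, -8], 0], [[0, 0, -8], 0], [[0, 0, -8], 0], [[0, 0, -7], 0], [[0, 0, 0], 0], [[0, 0, 0], 0]])

```text
time: 14.4
position: [0.5473, -0.1457, 0.0924]
eef_rot: [180.0, -0.0, 98.4]
wrist_force: [-0.0, 0.2, -0.8]
opening: 0.0187
gripper_force: 39.4
```

```bash
python3 - <<'E'
from h import *
b=get_image("scene")["pixels"];w=get_image("wrist")["pixels"]
cv2.imwrite("pics/s3.png",np.hstack([cv2.resize(b[270:450,60:340],(400,300)),cv2.resize(w,(400,300))]))
E
```

```text
(no output)
```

View pics/s3.png

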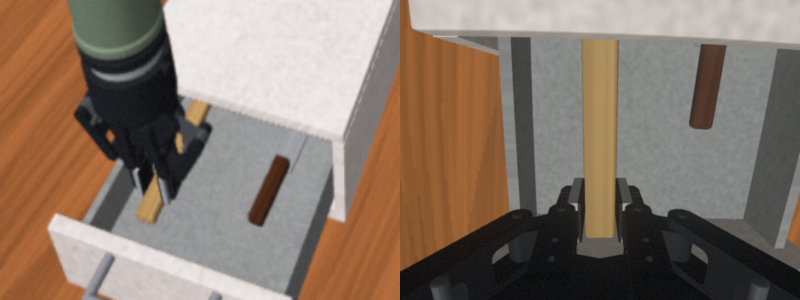

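The spatula is held and lifted out at about (150,215) in the scene half, roughly level; the spreader still lies flat.

servo_tool(steps=[[[0, 0, -6], 0], [[0, 0, -6], 0], [[0, 0, -6], 0], [[0, 0, -6], 0], [[0, 0, -6], 0], [[0, 0, -6], 0], [[0, 0, -6], 0], [[0, 0, -6], 0], [[0, 0, 0], 0], [[0, 0, 0], 0]])

```text
time: 15.5
position: [0.5475, -0.1463, 0.1407]
eef_rot: [180.0, 0.1, 98.4]
wrist_force: [0.5, -1.6, -2.1]
opening: 0.0184
gripper_force: 39.3
```

servo_tool(steps=[[[0, 0, -6], 0], [[0, 0, -6], 0], [[0, 0, -6], 0], [[0, 0, -6], 0], [[0, 0, -6], 0], [[0, 0, -6], 0], [[0, 0, 0], 0], [[0, 0, 0], 0], [[0, 0, 0], 0], [[0, 0, 0], 0]])

```text
time: 16.5
position: [0.5474, -0.1459, 0.1763]
eef_rot: [180.0, 0.0, 98.4]
wrist_force: [1.0, -0.5, -1.1]
opening: 0.0182
gripper_force: 39.2
```

```bash
python3 - <<'E'
from h import *
b=get_image("scene")["pixels"];w=get_image("wrist")["pixels"]
cv2.imwrite("pics/s4.png",np.hstack([cv2.resize(b[230:450,40:340],(400,300)),cv2.resize(w,(400,300))]))
E
```

```text
(no output)
```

View pics/s4.png

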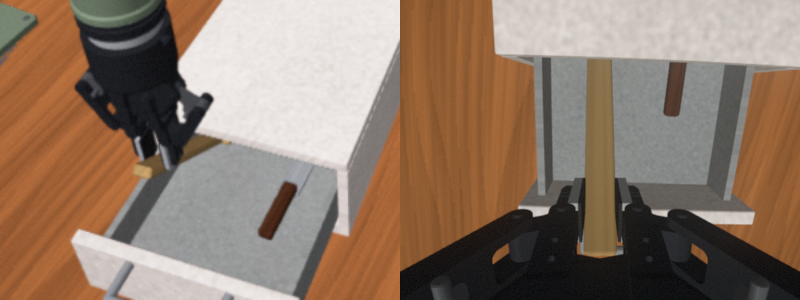

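The spatula is tilted through the gap: its end is at (140,170) in the scene half, and the handle runs under the top panel's edge at (220,140).

servo_tool(steps=[[[-6, 0, -5], 0], [[-10, 0, -8], 0], [[-10, 0, -8], 0], [[-10, 0, -8], 0], [[-10, 0, -8], 0], [[-10, 0, -8], 0], [[-10, 0, -8], 0], [[-10, 0, -8], 0], [[0, 0, 0], 0], [[0, 0, 0], 0]])

```text
time: 17.6
position: [0.5585, -0.2212, 0.2374]
eef_rot: [180.0, -0.0, 98.4]
wrist_force: [-1.2, -0.7, -1.1]
opening: 0.0184
gripper_force: 39.6
```

servo_tool(steps=[[[-10, 0, -8], 0], [[-10, 0, -8], 0], [[-10, 0, -8], 0], [[-10, 0, -8], 0], [[-10, 0, -8], 0], [[-10, 0, -8], 0], [[-10, 0, -8], 0], [[-10, 0, -8], 0], [[-10, 0, -8], 0], [[0, 0, 0], 0]])

```text
time: 18.6
position: [0.5721, -0.3117, 0.3106]
eef_rot: [179.9, 0.1, 98.3]
wrist_force: [0.6, -0.0, -1.4]
opening: 0.0186
gripper_force: 39.7
```

```bash
python3 - <<'E'
from h import *
b=get_image("scene")["pixels"];w=get_image("top")["pixels"]
cv2.imwrite("pics/s5.png",np.hstack([b[150:450,0:400],cv2.resize(w,(400,300))]))
E
```

```text
(no output)
```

View pics/s5.png

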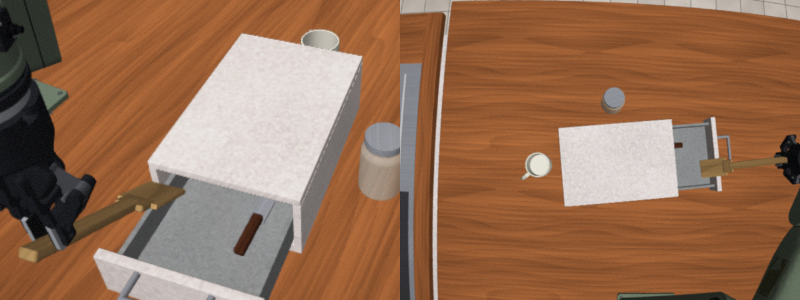

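The blade is clear of the top panel; its tip is at (183,188) in the scene half and (703,168) in the top half. The drawer is open, the spreader is in it, and the mug and jar haven't moved.

servo_tool(steps=[[[-10, 0, -8], 0], [[-5, 0, -15], 0], [[0, 0, -15], 0], [[0, 0, -15], 0], [[0, 0, -15], 0], [[0, 0, -15], 0], [[0, 0, -15], 0], [[0, 0, -10], 0], [[0, 0, -5], 0], [[0, 0, 0], 0]])

```text
time: 19.7
position: [0.5739, -0.3246, 0.4226]
eef_rot: [180.0, 0.0, 98.4]
wrist_force: [-0.1, -0.4, -1.8]
opening: 0.0184
gripper_force: 39.8
```

servo_tool(steps=[[[0, 0, 0], 0], [[0, 0, 0], 0], [[0, 0, 0], 0], [[0, 0, 0], 0], [[0, 0, 0], 0], [[0, 0, 0], 0], [[0, 0, 0], 0], [[0, 0, 0], 0], [[0, 0, 0], 0], [[0, 0, 0], 0]])

```text
time: 20.7
position: [0.5738, -0.3248, 0.4223]
eef_rot: [180.0, -0.0, 98.4]
wrist_force: [-0.4, 0.8, -1.2]
opening: 0.0185
gripper_force: 39.7
```

```bash
python3 - <<'E'
from h import *
S=get_image("scene");T=get_image("top");b,w=S["pixels"],T["pixels"]
cv2.imwrite("pics/s6.png",np.hstack([b[100:400,0:400],cv2.resize(w[100:400,400:640],(320,300))]))
E
```

```text
(no output)
```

View pics/s6.png

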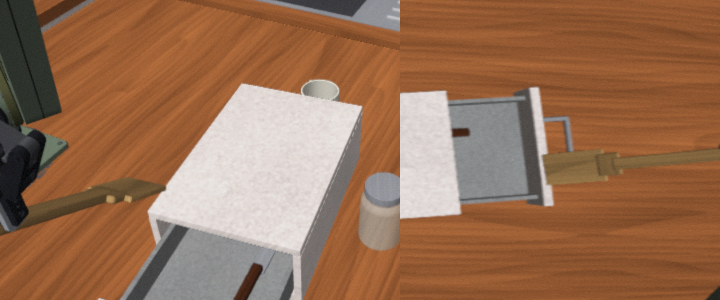

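The spatula is held high, with the tip at (165,187) in the scene half and (544,168) in the top half. The drawer is open and the spreader still lies in it. I'll check the tip height and hand in.

```bash
python3 - <<'E'
from h import *
from plant import arm
S=get_image("scene");T=get_image("top")
z=np.arange(.1,.5,.005)
A=ray(S,[(165,287)]*len(z),z);B=ray(T,[(508,268)]*len(z),z)
e=np.linalg.norm(A-B,axis=1);i=e.argmin();print(A[i],e[i])
if A[i][2]>.2: print(arm.sign_off())
E
```

```text
[ 0.56616808 -0.13049753  0.28      ] 0.023364593438165812
the job is handed in; nothing more can be done
None
```

The job is handed in: the drawer is open to its stop and the spatula came out handle end first. It is held still with its blade tip measured at about 0.28 m (two views, about 2 cm apart), and the spreader, mug and jar look undisturbed.

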